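Return the balance weights to their graded block

ROBOT

A 6-joint arm with a two-finger parallel gripper is mounted at the origin on a cart in front of the work surface, level with it; the furniture and walls round the work are solid. World frame = base frame: x ahead of the robot, y to its left, z up, the work surface at z = 0. Lengths are in m, angles in rad, forces in N, time in s.
With the tool pointing down it reaches from about 0.35 to 0.725 m from the base axis. Payload 6 kg.
Tool frame: the origin (TCP) lies on the mounting face of the last link; the fingertips stand 173 mm ahead of it and the grasp point (between the pads) lies 155 mm ahead of it; z points along the fingers, y is the direction in which the jaws open and shut (so a half turn about z gives the same grasp; the last joint's range is limited). The gripper opens to 85 mm and grips with 20 to 120 N. Pads are 22 mm wide; open, the fingers measure 114 mm over their backs; the gripper's body (76 mm by 85 mm) begins 54 mm behind the grasp point. The pads swing forward as they close: fully open they stand 13 mm farther back than shut.
Start: joints at [-0.798, 0.04, 0.085, 0, -1.615, -0.334], TCP at [0.255, -0.543, 0.405] pointing down, gripper open.
Joint ranges: [-2.56, 2.56], [-1.29, 2.01], [-1.08, 1.49], [-3.29, 1.98], [-2.81, -0.18], [-2.99, 2.99]. Speed limits (rad/s): [2.57, 2.57, 3.01, 3.14, 3.14, 3.14].

INTERFACE

Orientations are given as a unit quaternion [w, x, y, z].
In Python, from rig import robot gives the robot as it stands.
- The arm moves only by the shell command python3 -m creep 'ROWS'. ROWS is JSON, a list that holds one entry, the list of rows, each a list of 5 numbers: the shift along the world's x, y, z scaled (see below), then the turn about the world's z scaled (see below), then the opening, from 0 (shut) to 1 (fully open). In form: [[[tx, ty, tz, turn, claw], ...]]. A call has 1 to 12 rows; each row shifts and turns the pose as measured when the row begins; what a row does not reach is not made up. The controller multiplies each number of a shift by 7.5 cm and each number of a turn by 2 pi rad. A row lasts 1/10 s, in which the tool goes at most 50 mm and 8.59 degrees, less where a joint would pass 70% of its speed; a pose out of reach is approached as far as the arm can. A call with a number of a shift or a turn outside -1 to 1 is refused whole. A call with a gripper value outside its range is refused whole. The fingers move at their own pace and stop on an object; the grip force is fixed at half the most. Time passes only in rows, so rows that do not move let the fingers close. It gives the time, the measured TCP pose, the force and the opening at its end, in the units of the state.
- robot.get_state(): the state, without advancing time (a new reading comes with each control period).
- robot.grab_frame(name): name is "scene" or "top" or "wrist"; returns (picture, depth): 420x560x3 uint8, blue, green, red; 420x560 float32, m along the optical axis (not along the pixel's ray), 0 where there is no reading.
- robot.get_calibration(name): a dict with "fx", "fy", "cx", "cy" (pixels), "extrinsics" (4x4, takes a point from world to camera coordinates); the wrist camera has in their place "tool_from_camera" (4x4, takes a point from camera to tool coordinates, whose origin is the TCP and whose axes are the flange's). Camera axes: x right, y down, z forward; pixel columns grow to the right and rows downward; lengths in m; the calibration is good to about 2 mm. The wrist camera is an equidistant fisheye: a pixel r from the principal point sees the ray r / f radians off the axis. A picture is of the moment at which its call begins: read the wrist's pose just before it. get_calibration takes no time and is no camera call.
- robot.job_done(): hands the job in, once; it reports no verdict.
The state is a dict: "time_s": time; "joint_positions": joint angles; "joint_vel": joint speeds; "tau": joint torques, N m; "tool_pos": TCP position; "tcp_rot": TCP orientation; "ft_force": force on the tool from outside, world axes, zero at the start; "wrist_torque": the same for the moment, N m; "finger_gap": opening from 0.0 (shut) to 1.0 (fully open).
Only numpy, scipy, OpenCV 4.12 (cv2) and the standard library are available. Lean on these libraries where they do the work, as an engineer would, in place of code of your own. Each camera call takes 0.05 s, during which the arm holds its last target.

TASK

The balance check is done: put the four balance weights from the mat back into the wooden storage block, each standing upright and fully down in the well that fits it, so that they stand in a row from the smallest to the largest. Do not knock any weight over, and leave the tweezers on the mat and the mortar cube where they are.

Things in the scene. Friction and masses are not known exactly. Their poses are not given: they have to be found in the camera images.
- weight_50g: the smallest of four round polished metal balance weights with a knob on top: 19 mm across, 28 mm tall, about 50 g; straight side up to about 17 mm, then a shoulder and a knob 11 mm wide. It stands upright on a thin blue-grey rubber mat (3 mm thick, 210 x 220 mm). Origin: centre of its underside; z up
- weight_100g: the second smallest of four round polished metal balance weights with a knob on top: 24 mm across, 34 mm tall, about 100 g; straight side up to about 20 mm, then a shoulder and a knob 14 mm wide. It stands upright on a thin blue-grey rubber mat (3 mm thick, 210 x 220 mm). Origin: centre of its underside; z up
- weight_200g: the second largest of four round polished metal balance weights with a knob on top: 30 mm across, 42 mm tall, about 200 g; straight side up to about 25 mm, then a shoulder and a knob 18 mm wide. It stands upright on a thin blue-grey rubber mat (3 mm thick, 210 x 220 mm). Origin: centre of its underside; z up
- weight_500g: the largest of four round polished metal balance weights with a knob on top: 38 mm across, 54 mm tall, about 500 g; straight side up to 32 mm, then a shoulder and a knob 23 mm wide. It stands upright on a thin blue-grey rubber mat (3 mm thick, 210 x 220 mm). Origin: centre of its underside; z up
- well_50g: the smallest of four round wells in one row in a wooden storage block: 22.5 mm across in its lower 2 mm, then widening like a funnel to 32.5 mm at the mouth; 10 mm deep, slippery lacquered walls, green felt floor. Origin: centre of the well floor, 12 mm above the worktop, 10 mm below the block's top. z up, y along the row to the small end. Neighbouring wells lie 48, 54 and 60 mm apart, from smallest to largest
- well_100g: the second smallest of four round wells in one row in a wooden storage block: 27.5 mm across in its lower 2 mm, then widening like a funnel to 37.5 mm at the mouth; 10 mm deep, slippery lacquered walls, green felt floor. Origin: centre of the well floor, 12 mm above the worktop, 10 mm below the block's top. z up, y along the row to the small end.
- well_200g: the second largest of four round wells in one row in a wooden storage block: 33.5 mm across in its lower 2 mm, then widening like a funnel to 43.5 mm at the mouth; 10 mm deep, slippery lacquered walls, green felt floor. Origin: centre of the well floor, 12 mm above the worktop, 10 mm below the block's top. z up, y along the row to the small end.
- well_500g: the largest of four round wells in one row in a wooden storage block: 41.5 mm across in its lower 2 mm, then widening like a funnel to 51.5 mm at the mouth; 10 mm deep, slippery lacquered walls, green felt floor. Origin: centre of the well floor, 12 mm above the worktop, 10 mm below the block's top. z up, y along the row to the small end. The block is fixed, 218 x 66 mm and 22 mm high on a 226 x 74 mm plinth
- tweezers: steel tweezers lying on the mat between the weights, 121 x 15 x 8 mm, long axis x; origin: centre of the underside. To be left alone
- mortar_cube: grey mortar test cube, about 50 mm, standing on the worktop behind the mat and the block; origin: centre of the underside. To be left alone
Not all that is in view belongs to the job. What is shaped like the weight_200g but green or orange is not meant.

How it is judged:
By the outcome, as a careful person would: the job done as asked, in the order asked, and still so for the second after the job is handed in, with the robot touching nothing.
It also fails if it takes over 102 s, if anything falls off the work surface, if the arm or the gripper's body presses on something with over 40 N, if the wrist force passes 120 N, or if a joint passes its speed limit or range.

## Working session

There is one attempt and no reset: what is moved stays moved. The work goes in short steps, Python scripts to look and compute and a shell command to move; the robot and the scene stay as the last step left them, time stands still between calls to the robot, and variables do not carry over. Pictures are saved under pics/ and viewed, and the job is handed in when it is done.

```bash
mkdir -p pics; cat > h.py <<'E'
from rig import robot
import numpy as np, cv2
def snap(name,tag):
    p,d=robot.grab_frame(name); cv2.imwrite(f'pics/{tag}.png',p); np.save(f'{tag}.npy',d); return p,d
def world(name,d,u,v,zplane=None):
    c=robot.get_calibration(name);E=np.array(c['extrinsics']);R=E[:3,:3];t=E[:3,3]
    ray=np.array([(u-c['cx'])/c['fx'],(v-c['cy'])/c['fy'],1.0])
    o=-R.T@t; w=R.T@ray
    if zplane is not None: return o+w*(zplane-o[2])/w[2]
    return o+w*d[int(round(v)),int(round(u))]
E
python3 - <<'E'
from h import *
snap('scene','s0');snap('top','t0')
print(robot.get_state()); print(robot.get_calibration('top'))
E
```

```text
{'time_s': 0.1, 'joint_positions': array([-7.98284221e-01,  4.07366553e-02,  8.39187641e-02, -3.81910694e-04,
       -1.61548891e+00, -3.33688536e-01]), 'joint_vel': array([-2.83396531e-05,  7.60733948e-04,  2.62936442e-03,  1.40734808e-03,
       -5.65982733e-05,  8.64555727e-04]), 'tau': array([-6.57685334e-03, -3.69343793e+01,  3.48280549e+01,  6.95170015e+00,
       -4.51998450e-03,  3.65623691e-05]), 'tool_pos': array([ 0.25499157, -0.54309883,  0.40379668]), 'tcp_rot': array([-2.34419496e-04, -2.17663668e-01,  9.76023525e-01,  7.42847762e-04]), 'ft_force': array([ 0.64241139,  0.44587693, -0.18551405]), 'wrist_torque': array([-0.01050548, -0.01952379,  0.0012682 ]), 'finger_gap': 0.9991824690276606}
{'fx': 463.8769838987222, 'fy': 463.8769838987222, 'cx': 272.4367309086538, 'cy': 204.74110182266543, 'extrinsics': array([[ 0.01307869, -0.99989904,  0.00555513, -0.11273611],
       [-0.99220521, -0.0136662 , -0.12386306,  0.54370056],
       [ 0.12392647, -0.00389187, -0.99228377,  0.84441435],
       [ 0.        ,  0.        ,  0.        ,  1.        ]])}
```

View pics/s0.png

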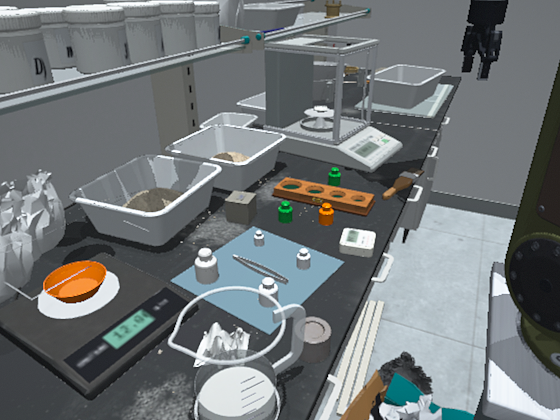

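View pics/t0.png

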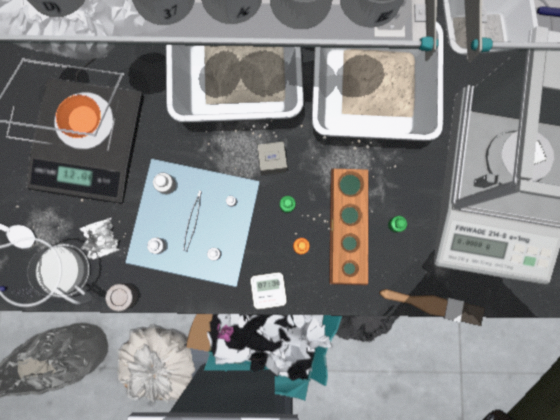

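```bash
python3 - <<'E'
from h import *
p=cv2.imread('pics/t0.png')
cv2.imwrite('pics/t0a.png',cv2.resize(p[155:295,120:270],None,fx=5,fy=4.2,interpolation=cv2.INTER_CUBIC)[:600,:800])
cv2.imwrite('pics/t0b.png',cv2.resize(p[160:295,260:420],None,fx=4,fy=4,interpolation=cv2.INTER_CUBIC))
E
```

```text
(no output)
```

View pics/t0a.png

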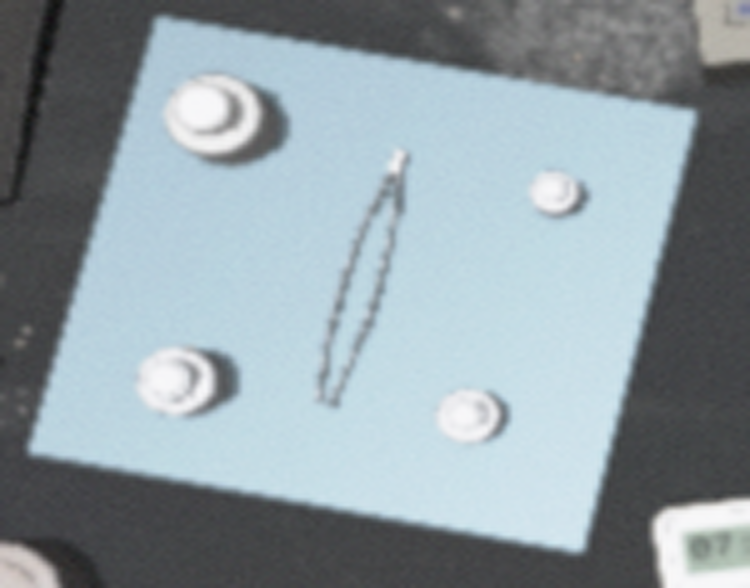

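View pics/t0b.png

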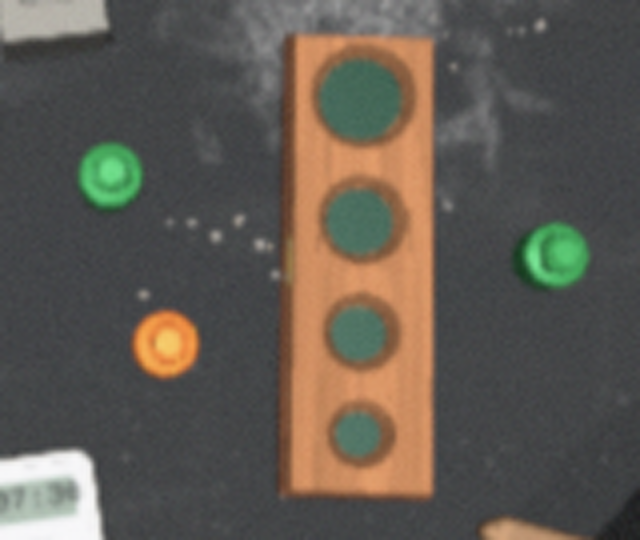

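```bash
python3 - <<'E'
from h import *
f=lambda x,y,s,t,a,b:((x+.5)/s-.5+a,(y+.5)/t-.5+b)
for n,x,y,z in [('500',205,107,.055),('200',174,379,.043),('100',468,414,.035),('50',557,190,.029),('500body',215,117,.035),('200body',177,381,.027),('100body',470,416,.021),('50body',555,193,.019)]:
    print(n,world('top',None,*f(x,y,5,4.2,120,155),z).round(4))
for n,x,y,z in [('w500',364,95,.022),('w200',363,218,.022),('w100',362,331,.022),('w50',361,434,.022),('w500f',361,98,.012),('w200f',360,221,.012),('w100f',359,333,.012),('w50f',358,435,.012)]:
    print(n,world('top',None,*f(x,y,4,4,260,160),z).round(4))
for n,x,y in [('g',112,175),('o',166,344),('g2',557,255)]: print(n,world('top',None,*f(x,y,4,4,260,160),.035).round(3))
# depth-based
d=np.load('t0.npy');c=robot.get_calibration('top');E=np.array(c['extrinsics']);R=E[:3,:3];t=E[:3,3]
v,u=np.mgrid[:420,:560];P=np.stack([(u-c['cx'])/c['fx']*d,(v-c['cy'])/c['fy']*d,d],-1);W=(P-t)@R
for n,x,y in [('500',.48,.12),]: pass
for n,(u0,v0,h,top) in {'500':(162,182,16,.057),'200':(155,245,12,.045),'100':(213,254,10,.037),'50':(231,201,9,.031)}.items():
    w=W[v0-h:v0+h,u0-h:u0+h].reshape(-1,3); k=w[w[:,2]>top-.008]; print(n,len(k),k.mean(0).round(4),w[:,2].max().round(4), ((k.max(0)+k.min(0))/2).round(4),k.std(0).round(4))
m=W[235:260,175:182].reshape(-1,3);print('mat z',np.median(m[:,2])); print('table',np.median(W[220:235,270:285,2]),'block',np.median(W[170:280,334:336,2]))
E
```

```text
500 [0.5858 0.1031 0.055 ]
200 [0.4662 0.1122 0.043 ]
100 [0.4524 0.0039 0.035 ]
50 [ 0.5541 -0.0263  0.029 ]
500body [0.5848 0.1039 0.035 ]
200body [0.4659 0.115  0.027 ]
100body [0.4518 0.0048 0.021 ]
50body [ 0.554  -0.0247  0.019 ]
w500 [ 0.5904 -0.2561  0.022 ]
w200 [ 0.5306 -0.2551  0.022 ]
w100 [ 0.4766 -0.2542  0.022 ]
w50 [ 0.428  -0.2534  0.022 ]
w500f [ 0.5906 -0.2563  0.012 ]
w200f [ 0.5302 -0.2554  0.012 ]
w100f [ 0.476  -0.2545  0.012 ]
w50f [ 0.4274 -0.2537  0.012 ]
g [ 0.548 -0.134  0.035]
o [ 0.469 -0.16   0.035]
g2 [ 0.513 -0.344  0.035]
500 120 [0.5816 0.0981 0.0772] 0.9059 [0.5159 0.0062 0.4781] [0.0239 0.0325 0.1327]
200 84 [0.466  0.1114 0.0545] 0.9059 [0.4557 0.011  0.4723] [0.0056 0.0239 0.0935]
100 54 [0.4522 0.0049 0.0358] 0.0399 [0.4519 0.0049 0.0346] [0.0037 0.0041 0.0021]
50 40 [ 0.5492 -0.0284  0.0731] 0.9059 [ 0.4993 -0.0591  0.4645] [0.0262 0.0172 0.1911]
mat z 0.003071917932639473
table -3.840831721308359e-05 block 0.02208412577370535
```

```bash
python3 -m creep '[[[0.27,0.54,0,-0.023,0.7],[0.27,0.54,0,-0.023,0.7],[0.27,0.54,0,-0.023,0.7],[0.27,0.54,0,0,0.7],[0.27,0.54,0,0,0.7],[0.27,0.54,0,0,0.7],[0.27,0.54,0,0,0.7],[0.27,0.54,0,0,0.7],[0.27,0.54,0,0,0.7],[0.27,0.54,0,0,0.7],[0.27,0.54,0,0,0.7],[0,0,0,0,0.7]]]'
```

```text
time_s: 1.3
tool_pos: [0.4781, -0.0851, 0.3961]
tcp_rot: [-0.004, -0.004, 1.0, 0.005]
ft_force: [-0.5, -0.9, 0.1]
finger_gap: 0.701
```

```bash
python3 -m creep '[[[0.285,0.5,0,0,0.7],[0.285,0.5,0,0,0.7],[0.285,0.5,0,0,0.7],[0.285,0.5,0,0,0.7],[0.285,0.5,0,0,0.7],[0,0,0,0,0.7]]]'
python3 - <<'E'
from h import *
s=robot.get_state();print(s['tool_pos'],s['tcp_rot'])
snap('wrist','w1');snap('scene','s1')
print(robot.get_calibration('wrist'))
E
```

```text
time_s: 1.9
tool_pos: [0.5875, 0.11, 0.3934]
tcp_rot: [-0.005, -0.004, 1.0, 0.005]
ft_force: [-0.1, 0.3, -0.0]
finger_gap: 0.703
[0.58747315 0.10997807 0.39343107] [-0.00517846 -0.0038506   0.9999685   0.00462048]
{'fx': 325.19226210127806, 'fy': 325.19226210127806, 'cx': 281.0962033211642, 'cy': 206.04395000711432, 'tool_from_camera': array([[ 6.43871882e-04, -9.63205145e-01, -2.68766504e-01,
         6.75825733e-02],
       [ 9.99999708e-01,  5.09567742e-04,  5.69466137e-04,
         4.10137139e-04],
       [-4.11557973e-04, -2.68766793e-01,  9.63205192e-01,
         3.01709922e-02],
       [ 0.00000000e+00,  0.00000000e+00,  0.00000000e+00,
         1.00000000e+00]])}
```

View pics/w1.png

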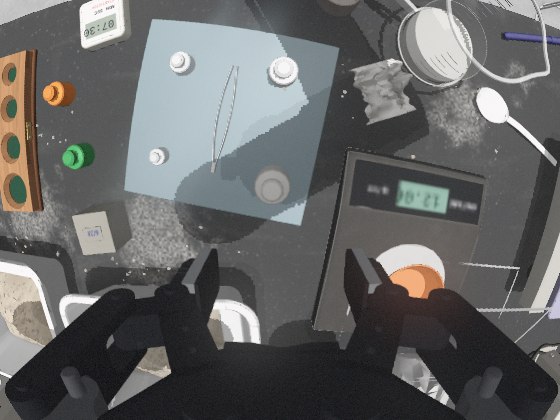

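View pics/s1.png

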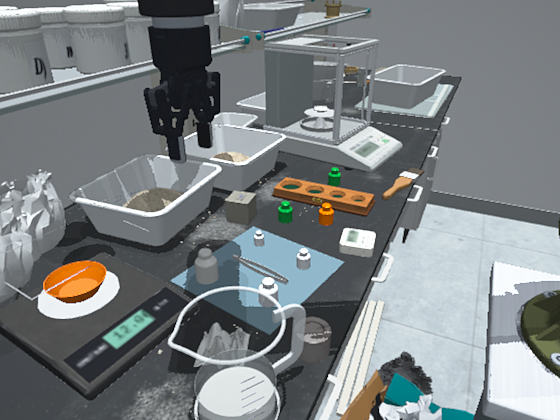

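```bash
cat >> h.py <<'E'
from scipy.spatial.transform import Rotation as Ro
def wray(u,v,s,c=None):
    c=c or robot.get_calibration('wrist');T=np.array(c['tool_from_camera'])
    dx,dy=u-c['cx'],v-c['cy'];r=np.hypot(dx,dy);th=r/c['fx'];k=np.sin(th)/max(r,1e-9)
    ray=np.array([dx*k,dy*k,np.cos(th)])
    q=s['tcp_rot'];R=Ro.from_quat([q[1],q[2],q[3],q[0]]).as_matrix()
    return R@T[:3,3]+s['tool_pos'],R@T[:3,:3]@ray,T[:3,3],T[:3,:3]@ray,ray
def wworld(u,v,s,z):
    o,r,*_=wray(u,v,s);return o+r*(z-o[2])/r[2]
E
python3 - <<'E'
from h import *
s=robot.get_state()
p=cv2.imread('pics/w1.png');d=np.load('w1.npy')
a=cv2.resize(p[40:220,120:320],None,fx=4,fy=3.3,interpolation=cv2.INTER_CUBIC);cv2.imwrite('pics/w1a.png',a)
cv2.imwrite('pics/w1b.png',cv2.resize(p[230:380,150:410],None,fx=3,fy=3,interpolation=cv2.INTER_CUBIC))
for v in range(244,300,6):
  out=[]
  for u in (190,200,206,212,350,356,362,370):
    o,r,ot,rt,ray=wray(u,v,s); D=d[v,u]; pt=ot+rt*D/ray[2]; out.append(tuple((pt*1000).round().astype(int)))
  print(v,out)
E
```

```text
244 [(np.int64(-82), np.int64(-112), np.int64(392)), (np.int64(-82), np.int64(-99), np.int64(391)), (np.int64(-81), np.int64(-91), np.int64(390)), (np.int64(-81), np.int64(-83), np.int64(391)), (np.int64(-66), np.int64(76), np.int64(355)), (np.int64(-67), np.int64(83), np.int64(356)), (np.int64(-67), np.int64(90), np.int64(357)), (np.int64(-67), np.int64(99), np.int64(356))]
250 [(np.int64(-89), np.int64(-112), np.int64(389)), (np.int64(11), np.int64(-36), np.int64(161)), (np.int64(11), np.int64(-33), np.int64(160)), (np.int64(11), np.int64(-30), np.int64(161)), (np.int64(11), np.int64(31), np.int64(161)), (np.int64(11), np.int64(34), np.int64(161)), (np.int64(11), np.int64(37), np.int64(161)), (np.int64(-74), np.int64(100), np.int64(355))]
256 [(np.int64(-98), np.int64(-113), np.int64(391)), (np.int64(11), np.int64(-34), np.int64(155)), (np.int64(11), np.int64(-31), np.int64(153)), (np.int64(9), np.int64(-30), np.int64(158)), (np.int64(10), np.int64(30), np.int64(156)), (np.int64(11), np.int64(33), np.int64(155)), (np.int64(11), np.int64(35), np.int64(154)), (np.int64(-82), np.int64
[... 1878 characters left out ...]
-33), np.int64(130)), (np.int64(6), np.int64(-30), np.int64(133)), (np.int64(2), np.int64(-29), np.int64(140)), (np.int64(-4), np.int64(-29), np.int64(150)), (np.int64(-5), np.int64(30), np.int64(151)), (np.int64(1), np.int64(30), np.int64(140)), (np.int64(6), np.int64(30), np.int64(132)), (np.int64(7), np.int64(33), np.int64(131))]
298 [(np.int64(12), np.int64(-29), np.int64(119)), (np.int64(5), np.int64(-29), np.int64(130)), (np.int64(-2), np.int64(-30), np.int64(140)), (np.int64(-7), np.int64(-29), np.int64(149)), (np.int64(-7), np.int64(30), np.int64(150)), (np.int64(-1), np.int64(30), np.int64(140)), (np.int64(4), np.int64(31), np.int64(132)), (np.int64(7), np.int64(32), np.int64(127))]
```

View pics/w1a.png

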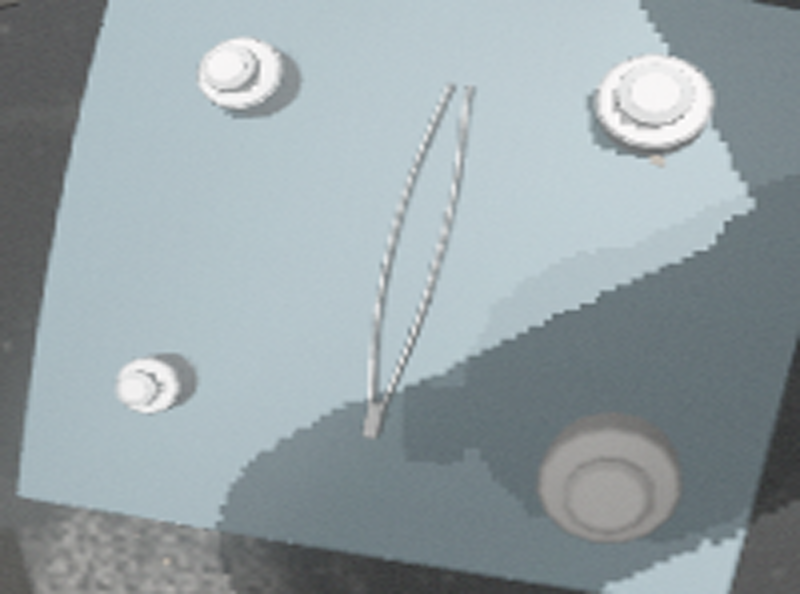

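View pics/w1b.png

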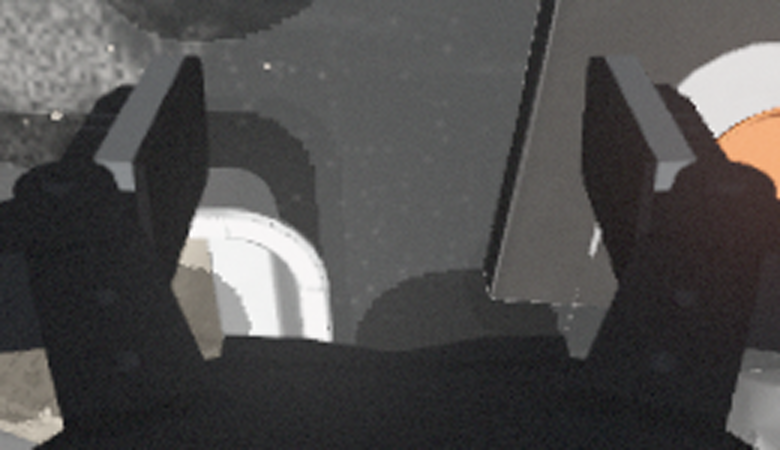

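```bash
python3 - <<'E'
from h import *
s=robot.get_state()
f=lambda x,y:((x+.5)/4-.5+120,(y+.5)/3.3-.5+40)
for n,x,y,z in [('500',607,493,.057),('200',657,94,.045),('100',229,71,.037),('50',137,388,.031),('500b',610,478,.035),('200b',656,103,.027),('100b',242,74,.021),('50b',149,385,.019)]: print(n,wworld(*f(x,y),s,z).round(4))
for n,u,v in [('w500',17,190),('w200',12,147),('w100',10,108),('w50',10,75)]: print(n,wworld(u,v,s,.012).round(4))
E
```

```text
500 [0.5846 0.1014 0.057 ]
200 [0.4666 0.1128 0.045 ]
100 [0.4537 0.0033 0.037 ]
50 [ 0.5546 -0.0267  0.031 ]
500b [0.5845 0.1017 0.035 ]
200b [0.4665 0.1129 0.027 ]
100b [0.4519 0.002  0.021 ]
50b [ 0.5549 -0.0278  0.019 ]
w500 [ 0.5916 -0.2649  0.012 ]
w200 [ 0.5298 -0.2651  0.012 ]
w100 [ 0.4746 -0.265   0.012 ]
w50 [ 0.4274 -0.265   0.012 ]
```

```bash
python3 -m creep '[[[-0.01,-0.12,-0.4,0,0.7],[0,0,-0.5,0,0.7],[0,0,-0.5,0,0.7],[0,0,-0.5,0,0.7],[0,0,-0.3,0,0.7],[0,0,0,0,0.7],[0,0,0,0,0.7]]]'; python3 -c "
from h import *
print(robot.get_state()['tcp_rot'])"
```

```text
time_s: 2.7
tool_pos: [0.5824, 0.0886, 0.2301]
tcp_rot: [-0.0, 0.001, 1.0, 0.005]
ft_force: [0.3, 0.3, 0.6]
finger_gap: 0.702
[-2.66488466e-04  9.34214085e-04  9.99985066e-01  5.37809561e-03]
```

```bash
python3 -m creep '[[[0.03,0.15,0,0,0.7],[0,0,0,0,0.7],[0,0,0,0,0.7]]]'; python3 -m creep '[[[0,0,0,0,0.7]]]'; python3 -c "
from h import *
print(robot.get_state()['tcp_rot'])"
```

```text
time_s: 3.0
tool_pos: [0.5858, 0.1001, 0.2356]
tcp_rot: [0.003, 0.001, 1.0, 0.007]
ft_force: [-0.7, 0.2, 0.0]
finger_gap: 0.698
time_s: 3.1
tool_pos: [0.5861, 0.1004, 0.2367]
tcp_rot: [0.004, 0.001, 1.0, 0.007]
ft_force: [-0.3, -0.1, -0.7]
finger_gap: 0.699
[0.00404609 0.00113823 0.99996743 0.00688994]
```

```bash
python3 -m creep '[[[-0.01,0,-0.33,0,0.7],[-0.01,0,-0.33,0,0.7],[0,0,0,0,0.7]]]'; python3 -c "
from h import *
print(robot.get_state()['tcp_rot'])
snap('wrist','w2')"
```

```text
time_s: 3.4
tool_pos: [0.5852, 0.1008, 0.1891]
tcp_rot: [0.007, 0.001, 1.0, 0.008]
ft_force: [-0.4, -0.7, -1.2]
finger_gap: 0.699
[6.55773141e-03 8.16174127e-04 9.99946533e-01 7.95370790e-03]
```

View pics/w2.png

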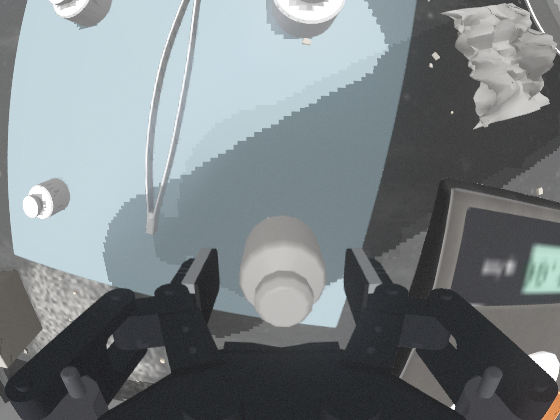

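```bash
python3 -m creep '[[[0,0,0,0,0.3],[0,0,0,0,0.3],[0,0,0,0,0.3],[0,0,0,0,0.3],[0,0,0,0,0.3]]]'; python3 -c "
from h import *
print(robot.get_state()['tcp_rot'])"
```

```text
time_s: 3.95
tool_pos: [0.5863, 0.1012, 0.194]
tcp_rot: [0.009, 0.001, 1.0, 0.009]
ft_force: [0.2, -0.3, -4.5]
finger_gap: 0.414
[8.68125468e-03 6.72103176e-04 9.99924067e-01 8.72035146e-03]
```

```bash
python3 -m creep '[[[0,0,0.3,0,0.3],[0,0,0.5,0,0.3],[0,0,0.4,0,0.3]]]'; python3 -c "
from h import *
print(robot.get_state()['tcp_rot'])
snap('wrist','w3')"
```

```text
time_s: 4.25
tool_pos: [0.5838, 0.1005, 0.2783]
tcp_rot: [0.002, 0.001, 1.0, 0.007]
ft_force: [1.1, -0.5, -4.2]
finger_gap: 0.415
[0.00150986 0.00118641 0.99997641 0.0065942 ]
```

View pics/w3.png

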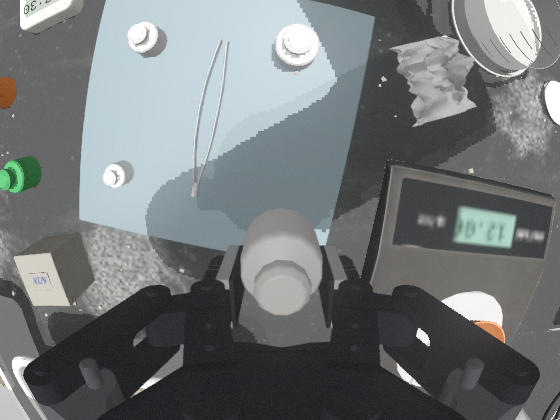

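```bash
cat >> h.py <<'E'
def knob(tag,u,v):
    s=robot.get_state();d=np.load(tag+'.npy');o,r,ot,rt,ray=wray(u,v,s)
    D=np.median(d[v-2:v+3,u-2:u+3]);print('tool',(ot+rt*D/ray[2]).round(4),'world',(o+r*D/ray[2]).round(4))
E
python3 - <<'E'
from h import *
for v in (275,287,298): knob('w3',281,v)
s=robot.get_state();print(s['tool_pos'],s['tcp_rot'])
E
```

```text
tool [0.0117 0.0005 0.1364] world [0.5746 0.103  0.1478]
tool [0.0069 0.0005 0.1358] world [0.5793 0.103  0.1485]
tool [0.002  0.0005 0.136 ] world [0.5842 0.103  0.1484]
[0.58481334 0.10051131 0.2843484 ] [5.29433249e-03 9.35085918e-04 9.99958928e-01 7.29644769e-03]
```

```bash
python3 - <<'E'
from h import *
p=cv2.imread('pics/w3.png');cv2.imwrite('pics/w3a.png',cv2.resize(p[195:345,200:360],None,fx=4,fy=4,interpolation=cv2.INTER_CUBIC))
E
```

```text
(no output)
```

View pics/w3a.png

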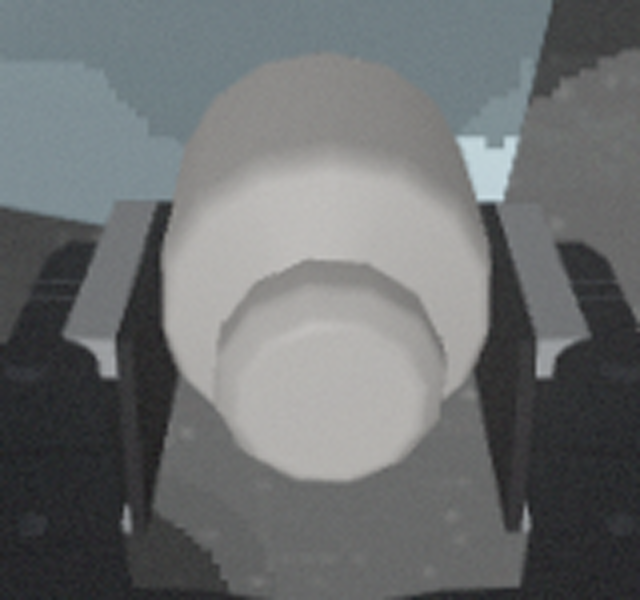

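```bash
python3 -m creep '[[[0,-0.3,0.15,0,0.3],[0,-0.6,0.1,0,0.3],[0,-0.6,0,0,0.3],[0,-0.6,0,0,0.3],[0,-0.6,0,0,0.3],[0,-0.6,0,0,0.3],[0,-0.6,0,0,0.3],[0,-0.6,0,0,0.3],[0,-0.4,0,0,0.3],[0,-0.15,0,0,0.3]]]'; python3 -c "
from h import *
print(robot.get_state()['tcp_rot'])
snap('wrist','w4')"
```

```text
time_s: 5.3
tool_pos: [0.5817, -0.2896, 0.2998]
tcp_rot: [0.005, -0.002, 1.0, 0.01]
ft_force: [0.6, 0.5, -4.9]
finger_gap: 0.414
[ 0.00500524 -0.00188484  0.99993529  0.0100407 ]
```

View pics/w4.png

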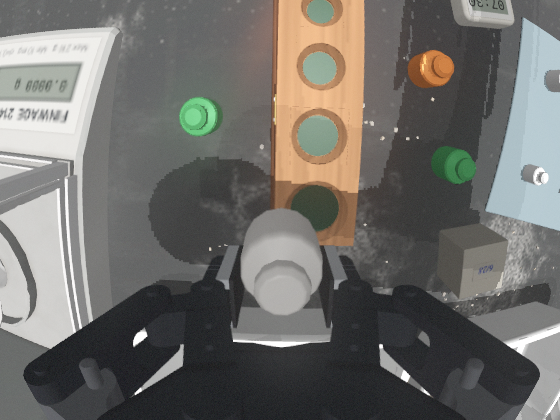

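```bash
python3 - <<'E'
from h import *
s=robot.get_state();print(s['tool_pos'],s['tcp_rot'])
for u,v in [(317,207),(318,135),(320.5,67.5),(320,9)]: print(wworld(u,v,s,.012).round(4))
E
```

```text
[ 0.5815855  -0.29018637  0.29947937] [ 0.00470362 -0.00162602  0.99993832  0.00992941]
[ 0.5894 -0.2542  0.012 ]
[ 0.5302 -0.255   0.012 ]
[ 0.4762 -0.2536  0.012 ]
[ 0.4268 -0.2538  0.012 ]
```

```bash
python3 -m creep '[[[0.06,0.2,-0.3,0,0.3],[0.05,0.16,-0.3,0,0.3],[0,0,-0.1,0,0.3]]]'; python3 -c "
from h import *
s=robot.get_state();print(s['tcp_rot']);R=Ro.from_quat(s['tcp_rot'][[1,2,3,0]]).as_matrix();print(s['tool_pos']+R@[.003,0,.19])"
```

```text
time_s: 5.65
tool_pos: [0.5899, -0.2632, 0.2453]
tcp_rot: [0.006, -0.0, 1.0, 0.01]
ft_force: [-0.8, 0.4, -5.7]
finger_gap: 0.418
[ 5.52831190e-03 -1.58526132e-04  9.99933657e-01  1.01041895e-02]
[ 0.58895726 -0.25934106  0.05534996]
```

```bash
python3 -m creep '[[[0.02,0.05,-0.25,0,0.3],[0,0,-0.2,0,0.3]]]'; python3 -c "
from h import *
s=robot.get_state();print(s['tcp_rot']);R=Ro.from_quat(s['tcp_rot'][[1,2,3,0]]).as_matrix();print(s['tool_pos']+R@[.003,0,.19])"
```

```text
time_s: 5.85
tool_pos: [0.5918, -0.2584, 0.2114]
tcp_rot: [0.006, -0.001, 1.0, 0.01]
ft_force: [1.2, 1.7, -5.6]
finger_gap: 0.408
[ 0.00614133 -0.00115859  0.99993275  0.00976904]
[ 0.59113354 -0.2547338   0.02136851]
```

Close and centred to ~1 mm; down a little more.

```bash
python3 -m creep '[[[-0.01,-0.01,-0.11,0,0.3]]]'; python3 -c "
from h import *
s=robot.get_state();print(s['tcp_rot']);R=Ro.from_quat(s['tcp_rot'][[1,2,3,0]]).as_matrix();print(s['tool_pos']+R@[.003,0,.19]);snap('scene','s5')"
```

```text
time_s: 5.95
tool_pos: [0.591, -0.2589, 0.2027]
tcp_rot: [0.006, -0.002, 1.0, 0.01]
ft_force: [-15.3, 15.9, 39.1]
finger_gap: 0.416
[ 0.00557637 -0.00161777  0.99993651  0.00965765]
[ 0.59009841 -0.25524617  0.01267909]
```

View pics/s5.png

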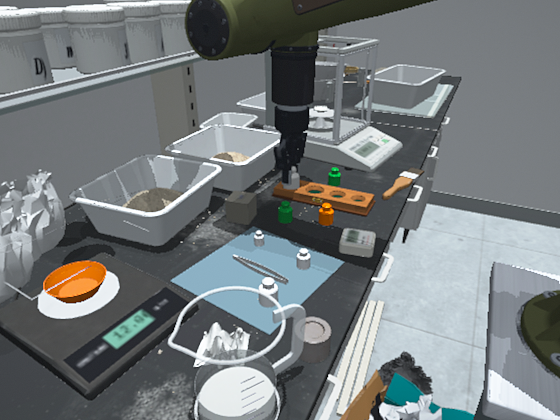

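```bash
python3 -m creep '[[[0,0,0.01,0,0.6],[0,0,0,0,0.6],[0,0,0,0,0.6]]]'; python3 -c "
from h import *
s=robot.get_state();print(s['tcp_rot']);snap('wrist','w6')"
```

```text
time_s: 6.3
tool_pos: [0.5923, -0.2601, 0.2087]
tcp_rot: [0.009, -0.002, 1.0, 0.008]
ft_force: [-0.3, -1.1, 1.6]
finger_gap: 0.599
[ 0.00933221 -0.0021081   0.99992605  0.00750778]
```

View pics/w6.png

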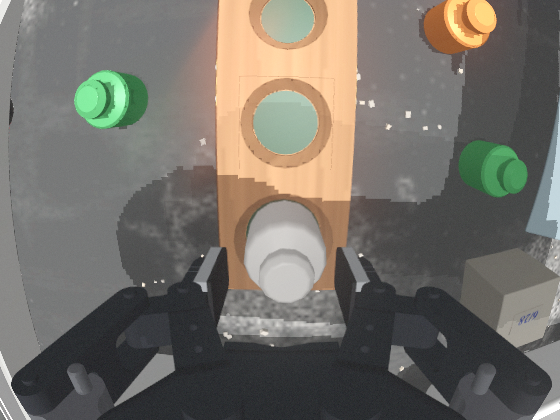

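```bash
python3 -c "
from h import *
for u,v in((285,278),(285,285),(285,272)):knob('w6',u,v)"
python3 -m creep '[[[0,0,0.3,0,0.6],[0,0,0.5,0,0.6],[-0.18,0.55,0.2,0,0.6],[-0.18,0.55,0,0,0.6],[-0.18,0.55,0,0,0.6],[-0.18,0.55,0,0,0.6],[-0.18,0.55,0,0,0.6],[-0.18,0.55,0,0,0.6],[-0.18,0.55,0,0,0.6],[-0.18,0.55,0,0,0.6],[-0.1,0.2,0,0,0.6],[0,0,0,0,0.6]]]'; python3 -c "
from h import *
s=robot.get_state();print(s['tcp_rot']);snap('wrist','w7');snap('top','t7')"
```

```text
tool [0.0075 0.002  0.1419] world [ 0.5876 -0.2561  0.0669]
tool [0.0044 0.002  0.1418] world [ 0.5907 -0.2561  0.067 ]
tool [0.0103 0.002  0.1416] world [ 0.5848 -0.2561  0.0672]
time_s: 7.55
tool_pos: [0.4705, 0.0935, 0.2947]
tcp_rot: [0.018, 0.0, 1.0, 0.009]
ft_force: [0.8, 0.2, -0.4]
finger_gap: 0.6
[1.76853772e-02 2.50795942e-04 9.99800466e-01 9.28396348e-03]
```

View pics/w7.png

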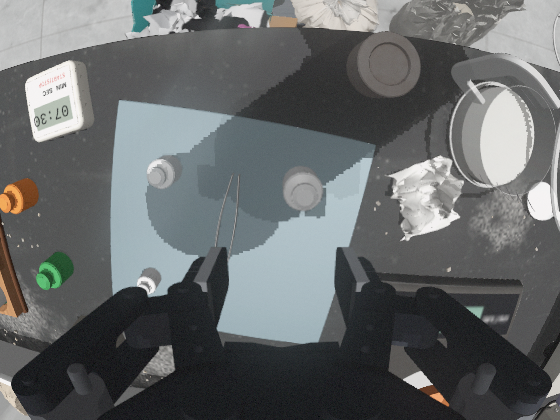

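View pics/t7.png

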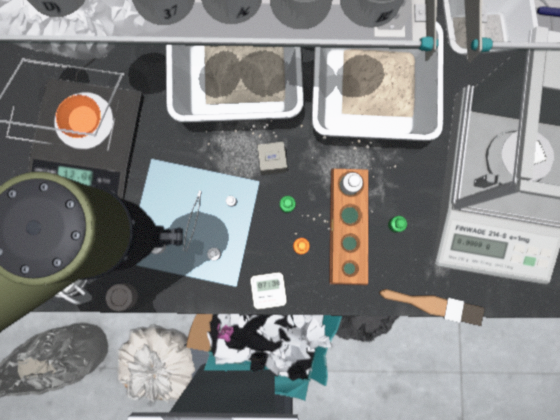

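```bash
cat > st.py <<'E'
from h import *
import sys
s=robot.get_state();R=Ro.from_quat(s['tcp_rot'][[1,2,3,0]]).as_matrix()
L=float(sys.argv[1]) if len(sys.argv)>1 else .155; X=float(sys.argv[2]) if len(sys.argv)>2 else 0
print('tcp',s['tool_pos'].round(4),'rot',s['tcp_rot'].round(4),'pt',(s['tool_pos']+R@[X,0,L]).round(4),'F',s['ft_force'].round(1),'gap',round(s['finger_gap'],3),s['time_s'])
E
python3 -m creep '[[[-0.06,0.1,-0.4,0,0.6],[-0.06,0.1,-0.4,0,0.6],[0,0,-0.1,0,0.6]]]' >/dev/null; python3 st.py
```

```text
tcp [0.4637 0.1047 0.2281] rot [0.0201 0.0034 0.9997 0.0099] pt [0.47   0.1077 0.0732] F [-0.7 -0.5 -0.1] gap 0.595 7.95
```

```bash
python3 -m creep '[[[-0.06,0.08,-0.2,0,0.6],[0,0,-0.3,0,0.6],[0,0,-0.12,0,0.55]]]' >/dev/null; python3 st.py
```

```text
tcp [0.4612 0.1081 0.1828] rot [0.0217 0.0052 0.9997 0.0096] pt [0.468  0.111  0.0279] F [-0.4 -0.5 -1.3] gap 0.554 8.25
```

```bash
python3 -m creep '[[[-0.02,0,-0.01,0,0.2],[0,0,-0.01,0,0.2],[0,0,-0.01,0,0.2],[0,0,-0.01,0,0.2]]]' >/dev/null; python3 st.py
python3 -m creep '[[[0,0,0.3,0,0.2],[0,0,0.5,0,0.2],[0,-0.2,0.5,0,0.2]]]' >/dev/null; python3 st.py; python3 -c "
from h import *
snap('wrist','w8')
p=cv2.imread('pics/w8.png');cv2.imwrite('pics/w8a.png',cv2.resize(p[195:345,200:360],None,fx=4,fy=4,interpolation=cv2.INTER_CUBIC))"
```

```text
tcp [0.4613 0.1069 0.1825] rot [0.0228 0.0063 0.9997 0.0098] pt [0.4684 0.1099 0.0277] F [-1.2  0.1  0.8] gap 0.321 8.65
tcp [0.459  0.0911 0.2764] rot [0.0169 0.006  0.9998 0.0069] pt [0.4643 0.0932 0.1215] F [ 2.1 -0.3 -1.8] gap 0.32 8.95
```

View pics/w8a.png

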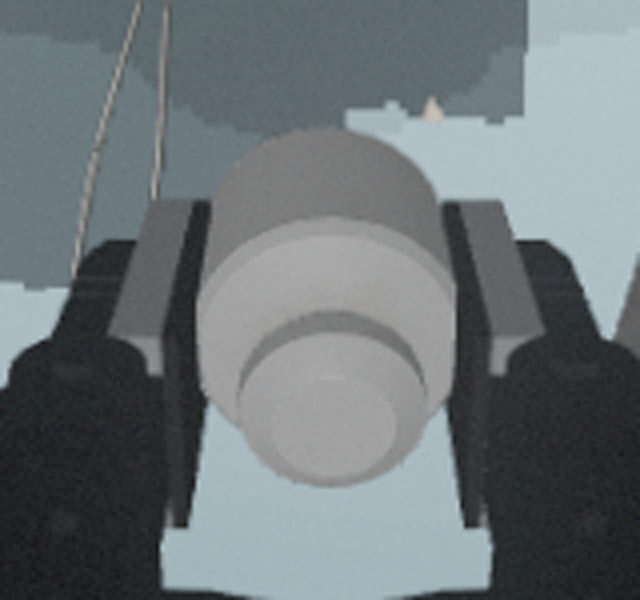

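```bash
python3 -c "
from h import *
knob('w8',283,302)"; python3 st.py
```

```text
tool [-0.0005  0.0012  0.137 ] world [0.4668 0.0928 0.1475]
tcp [0.4604 0.0895 0.2843] rot [0.0218 0.0063 0.9997 0.0078] pt [0.4671 0.0919 0.1295] F [ 3.6 -1.5  5.9] gap 0.32 9.0
```

```bash
python3 -m creep '[[[0.1,-0.5,0,0,0.2],[0.1,-0.55,0,0,0.2],[0.1,-0.55,0,0,0.2],[0.1,-0.55,0,0,0.2],[0.1,-0.55,0,0,0.2],[0.1,-0.55,0,0,0.2],[0.1,-0.55,0,0,0.2],[0.1,-0.45,0,0,0.2],[0,-0.1,0,0,0.2]]]' >/dev/null; python3 st.py .179 .0015
```

```text
tcp [ 0.5203 -0.2493  0.2884] rot [0.0264 0.0038 0.9996 0.0099] pt [ 0.5283 -0.2458  0.1096] F [-0.1  0.3 -1.4] gap 0.314 9.9
```

```bash
python3 -m creep '[[[0,-0.06,-0.35,0,0.2],[0,-0.05,-0.35,0,0.2],[0,0,-0.1,0,0.2]]]' >/dev/null; python3 st.py .179 .0015
```

```text
tcp [ 0.5201 -0.2599  0.2278] rot [0.0274 0.0057 0.9996 0.0095] pt [ 0.5285 -0.2566  0.049 ] F [-1.  -0.4 -2.4] gap 0.318 10.2
```

```bash
python3 -m creep '[[[0.02,0.02,-0.22,0,0.2],[0,0,-0.15,0,0.2]]]' >/dev/null; python3 st.py .179 .0015
```

```text
tcp [ 0.5219 -0.2579  0.2003] rot [0.0278 0.0055 0.9996 0.0091] pt [ 0.5304 -0.2547  0.0215] F [-0.6 -0.4 -2.7] gap 0.312 10.4
```

```bash
python3 -m creep '[[[0,0,-0.08,0,0.2]]]' >/dev/null; python3 st.py .179 .0015
```

```text
tcp [ 0.522  -0.2576  0.1941] rot [0.0277 0.0051 0.9996 0.0089] pt [ 0.5304 -0.2544  0.0153] F [-2.7 -1.2 13.2] gap 0.323 10.5
```

```bash
python3 -m creep '[[[0,0,0,0,0.5],[0,0,0,0,0.5],[0,0,0,0,0.5]]]' >/dev/null; python3 st.py .179 .0015;  python3 -c "
from h import *
snap('wrist','w9')"
```

```text
tcp [ 0.5233 -0.2534  0.1957] rot [0.0292 0.0038 0.9995 0.0124] pt [ 0.5323 -0.249   0.017 ] F [ 1.  -0.7  0.7] gap 0.499 10.8
```

View pics/w9.png

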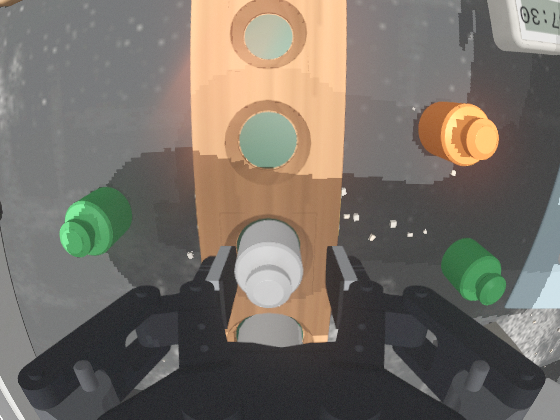

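```bash
python3 -c "
from h import *
for v in(278,284,290):knob('w9',268,v)"
```

```text
tool [ 0.0079 -0.0045  0.1411] world [ 0.5238 -0.2545  0.0545]
tool [ 0.0053 -0.0046  0.141 ] world [ 0.5264 -0.2546  0.0547]
tool [ 0.0026 -0.0046  0.1409] world [ 0.529  -0.2547  0.055 ]
```

```bash
python3 - <<'E'
from h import *
s=robot.get_state()
for tag,us in (('w8',(243,247,316,320)),('w9',(222,226,332,336))):
  d=np.load(tag+'.npy')
  for v in range(243,253,2):
    print(tag,v,[tuple((ot+rt*d[v,u]/ray[2]).round(3).tolist()) for u in us for o,r,ot,rt,ray in [wray(u,v,s)]])
E
```

```text
w8 243 [(-0.032, -0.03, 0.274), (-0.031, -0.027, 0.272), (-0.031, 0.029, 0.273), (-0.032, 0.032, 0.275)]
w8 245 [(0.011, -0.017, 0.167), (0.011, -0.015, 0.168), (0.011, 0.016, 0.168), (0.011, 0.018, 0.168)]
w8 247 [(0.011, -0.017, 0.165), (0.01, -0.015, 0.166), (0.01, 0.016, 0.166), (0.011, 0.018, 0.165)]
w8 249 [(0.011, -0.016, 0.162), (0.011, -0.015, 0.162), (0.011, 0.016, 0.162), (0.011, 0.018, 0.162)]
w8 251 [(0.01, -0.016, 0.162), (0.011, -0.014, 0.161), (0.011, 0.016, 0.16), (0.011, 0.018, 0.161)]
w9 243 [(0.01, -0.028, 0.172), (0.009, -0.026, 0.173), (0.009, 0.025, 0.174), (0.009, 0.027, 0.173)]
w9 245 [(0.008, -0.028, 0.173), (0.008, -0.026, 0.175), (0.008, 0.025, 0.173), (0.008, 0.027, 0.174)]
w9 247 [(0.01, -0.026, 0.166), (0.011, -0.024, 0.164), (0.011, 0.024, 0.165), (0.011, 0.025, 0.165)]
w9 249 [(0.01, -0.026, 0.163), (0.011, -0.024, 0.163), (0.011, 0.023, 0.163), (0.01, 0.025, 0.164)]
w9 251 [(0.011, -0.026, 0.161), (0.01, -0.024, 0.161), (0.011, 0.023, 0.161), (0.011, 0.025, 0.161)]
```

```bash
python3 -m creep '[[[0,0,0.5,0,0.5],[0,0,0.6,0,0.5],[-0.15,0.5,0.2,0,0.5],[-0.18,0.55,0,0,0.5],[-0.18,0.55,0,0,0.5],[-0.18,0.55,0,0,0.5],[-0.18,0.55,0,0,0.5],[-0.13,0.45,0,0,0.5],[0,0.1,-0.2,0,0.5]]]' >/dev/null; python3 st.py;  python3 -c "
from h import *
snap('wrist','w10')"
```

```text
tcp [ 0.4449 -0.006   0.2941] rot [0.0403 0.0071 0.9991 0.0116] pt [ 0.4574 -0.0025  0.1396] F [ 0.9 -0.1  0.3] gap 0.502 11.75
```

View pics/w10.png

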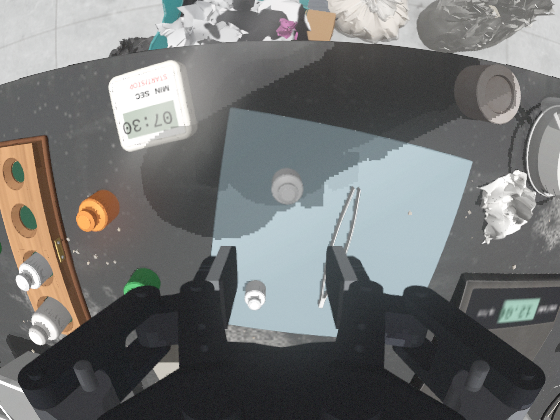

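```bash
python3 -c "
from h import *
s=robot.get_state()
print(wworld(288,189,s,.037),wworld(287,183,s,.023),wworld(255,301,s,.031))"
python3 -m creep '[[[-0.05,0.06,-0.3,0,0.5],[-0.03,0.05,-0.3,0,0.5],[0,0,-0.1,0,0.5]]]' >/dev/null; python3 st.py
```

```text
[0.44567118 0.00517093 0.037     ] [0.4452698  0.00504752 0.023     ] [ 0.54528541 -0.02286893  0.031     ]
tcp [0.4389 0.0014 0.2375] rot [0.0395 0.0068 0.9991 0.0113] pt [0.4511 0.0048 0.083 ] F [-0.1 -0.6 -0.2] gap 0.499 12.1
```

```bash
python3 -c "
from h import *
snap('wrist','w11')
p=cv2.imread('pics/w11.png');cv2.imwrite('pics/w11a.png',cv2.resize(p[140:320,190:390],None,fx=4,fy=3.3,interpolation=cv2.INTER_CUBIC))"; python3 st.py
```

```text
tcp [0.4389 0.0012 0.2371] rot [0.0392 0.007  0.9991 0.0111] pt [0.4511 0.0045 0.0826] F [-1.3 -0.5 -0.4] gap 0.5 12.15
```

View pics/w11.png

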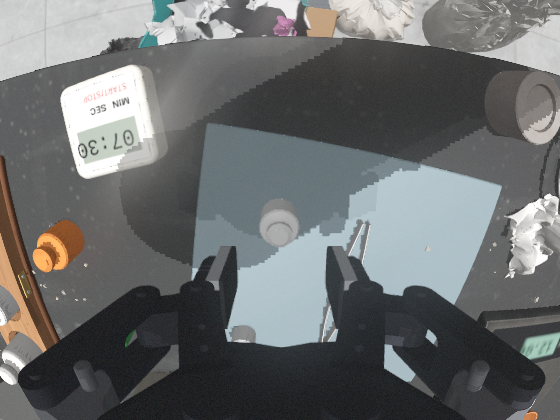

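View pics/w11a.png

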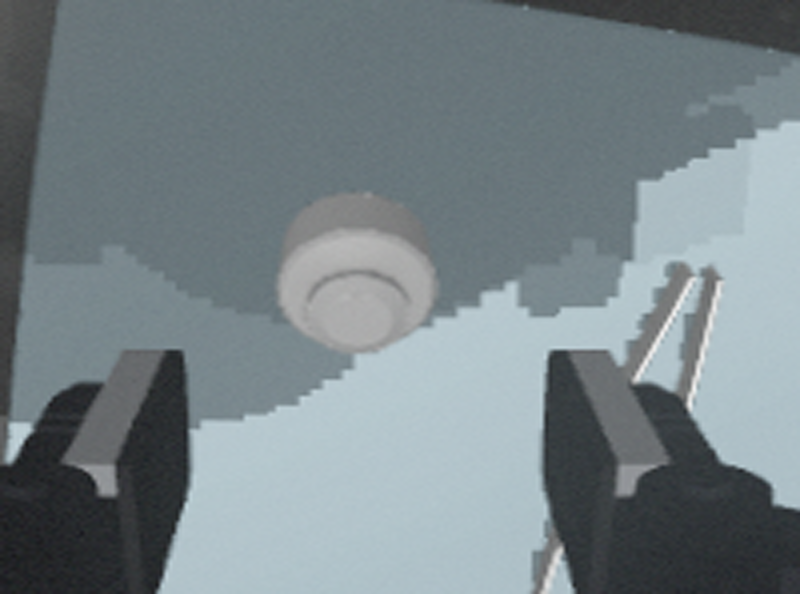

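```bash
python3 -c "
from h import *
s=robot.get_state();d=np.load('w11.npy')
print(wworld(279,235,s,.037),wworld(279,225,s,.023))
for u,v in ((220,160),(220,200),(300,180),(330,200),(300,290),(280,300),(420,230),(450,200)):
  o,r,ot,rt,ray=wray(u,v,s);print(u,v,(o+r*d[v,u]/ray[2]).round(4))"; python3 st.py
```

```text
[0.45142791 0.00495001 0.037     ] [0.45139398 0.0051932  0.023     ]
220 160 [ 0.4153 -0.0311  0.0023]
220 200 [ 0.4415 -0.0327  0.0033]
300 180 [0.4292 0.0192 0.0033]
330 200 [0.443  0.039  0.0032]
300 290 [0.5132 0.0201 0.0026]
280 300 [0.5214 0.0052 0.0035]
420 230 [0.467  0.107  0.0035]
450 200 [0.4441 0.1281 0.0042]
tcp [0.4389 0.0012 0.2371] rot [0.0392 0.007  0.9991 0.0111] pt [0.4511 0.0045 0.0826] F [-1.3 -0.5 -0.4] gap 0.5 12.15
```

```bash
python3 -m creep '[[[0,0,-0.3,0,0.5],[0,0,-0.28,0,0.45],[0,0,-0.06,0,0.4]]]' >/dev/null; python3 st.py
```

```text
tcp [ 0.4407 -0.0008  0.1914] rot [0.0415 0.0081 0.999  0.0108] pt [0.4536 0.0024 0.037 ] F [-0.5  0.  -0.2] gap 0.402 12.45
```

```bash
python3 -m creep '[[[-0.02,0.02,-0.08,0,0.4],[0,0,-0.01,0,0.15],[0,0,-0.01,0,0.15],[0,0,-0.01,0,0.15],[0,0,-0.01,0,0.15]]]' >/dev/null; python3 st.py
python3 -m creep '[[[0,0,0.3,0,0.15],[0,0,0.5,0,0.15],[0,0,0.5,0,0.15]]]' >/dev/null; python3 st.py; python3 -c "
from h import *
snap('wrist','w12')
p=cv2.imread('pics/w12.png');cv2.imwrite('pics/w12a.png',cv2.resize(p[195:345,200:360],None,fx=4,fy=4,interpolation=cv2.INTER_CUBIC))"
```

```text
tcp [0.4407 0.     0.1859] rot [0.0434 0.0088 0.999  0.0107] pt [0.4541 0.0032 0.0315] F [-2.5  0.7  3.2] gap 0.246 12.95
tcp [ 0.4385 -0.0005  0.2805] rot [0.038  0.0089 0.9992 0.0092] pt [0.4503 0.0023 0.126 ] F [ 1.1  0.2 -0.6] gap 0.254 13.25
```

View pics/w12a.png

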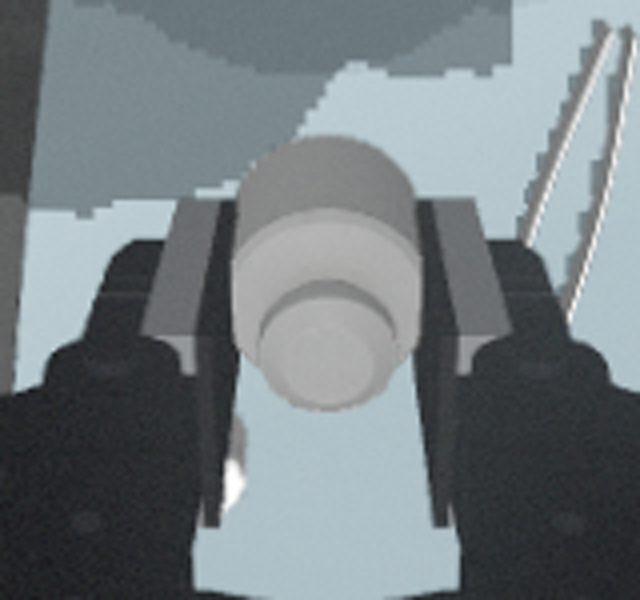

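```bash
python3 -c "
from h import *
knob('w12',282,286)"; python3 st.py
```

```text
tool [-0.0002  0.0009  0.149 ] world [0.453  0.0032 0.1398]
tcp [ 0.4399 -0.0005  0.2882] rot [0.0432 0.0087 0.999  0.0098] pt [0.4533 0.0024 0.1338] F [ 1.1 -0.3  6.9] gap 0.248 13.3
```

```bash
python3 -m creep '[[[0.05,-0.5,0,0,0.15],[0.05,-0.55,0,0,0.15],[0.05,-0.55,0,0,0.15],[0.05,-0.55,0,0,0.15],[0.05,-0.55,0,0,0.15],[0.05,-0.45,0,0,0.15],[0,-0.1,-0.2,0,0.15]]]' >/dev/null; python3 st.py .183 .0027
```

```text
tcp [ 0.4636 -0.2515  0.2807] rot [0.0518 0.0042 0.9986 0.0104] pt [ 0.4799 -0.2478  0.0985] F [ 1.1 -0.1 -1. ] gap 0.245 14.0
```

```bash
python3 -m creep '[[[-0.03,-0.04,-0.3,0,0.15],[-0.03,-0.03,-0.3,0,0.15],[0,0,-0.1,0,0.15]]]' >/dev/null; python3 st.py .183 .0027
```

```text
tcp [ 0.4582 -0.2581  0.224 ] rot [0.051  0.0062 0.9986 0.011 ] pt [ 0.4741 -0.2542  0.0417] F [-1.3 -0.6 -1.5] gap 0.246 14.3
```

```bash
python3 -m creep '[[[0.02,0,-0.2,0,0.15],[0,0,-0.1,0,0.15]]]' >/dev/null; python3 st.py .183 .0027
```

```text
tcp [ 0.4598 -0.2574  0.2006] rot [0.0509 0.0058 0.9986 0.0109] pt [ 0.4758 -0.2534  0.0183] F [-0.4  0.3 -0.9] gap 0.245 14.5
```

```bash
python3 -m creep '[[[0,0,-0.05,0,0.15]]]' >/dev/null; python3 st.py .183 .0027
```

```text
tcp [ 0.46   -0.2569  0.1967] rot [0.0508 0.0054 0.9986 0.0108] pt [ 0.4759 -0.253   0.0144] F [ 1.3  0.5 -0.4] gap 0.245 14.6
```

```bash
python3 -m creep '[[[0,0,0,0,0.45],[0,0,0,0,0.45],[0,0,0,0,0.45]]]' >/dev/null; python3 st.py .183 .0027;  python3 -c "
from h import *
snap('wrist','w13')"
```

```text
tcp [ 0.4609 -0.2565  0.1989] rot [0.0523 0.0046 0.9986 0.0102] pt [ 0.4774 -0.2529  0.0166] F [-0.7  0.2  0.2] gap 0.448 14.9
```

View pics/w13.png

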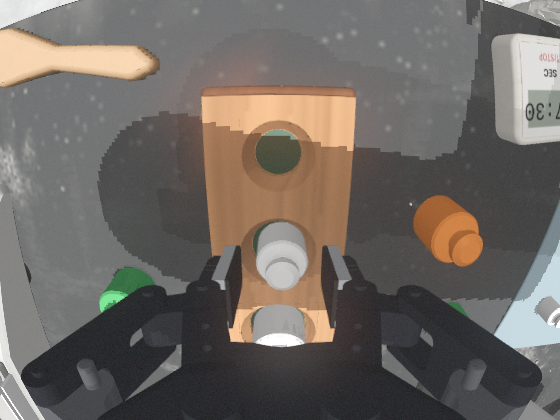

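```bash
python3 -c "
from h import *
for v in(270,274,278):knob('w13',281,v)"
```

```text
tool [0.0055 0.0005 0.1526] world [ 0.4715 -0.2531  0.0468]
tool [0.0036 0.0005 0.1526] world [ 0.4734 -0.2531  0.047 ]
tool [0.0013 0.0005 0.1533] world [ 0.4758 -0.2531  0.0465]
```

```bash
python3 -m creep '[[[0,0,0.5,0,0.45],[0,0,0.6,0,0.45],[0.18,0.5,0.2,0,0.45],[0.2,0.55,0,0,0.45],[0.2,0.55,0,0,0.45],[0.2,0.55,0,0,0.45],[0.18,0.5,0,0,0.45],[0,0.15,-0.2,0,0.45],[0,0,-0.2,0,0.45]]]' >/dev/null; python3 st.py;  python3 -c "
from h import *
snap('wrist','w14')"; python3 st.py
```

```text
tcp [ 0.534  -0.0394  0.2791] rot [0.0607 0.0067 0.9981 0.011 ] pt [ 0.5528 -0.0362  0.1253] F [ 0.3 -0.3 -0.1] gap 0.453 15.85
tcp [ 0.5334 -0.0401  0.2761] rot [0.0588 0.0072 0.9982 0.0109] pt [ 0.5516 -0.0369  0.1222] F [-0.5 -0.5 -2.9] gap 0.452 15.9
```

View pics/w14.png

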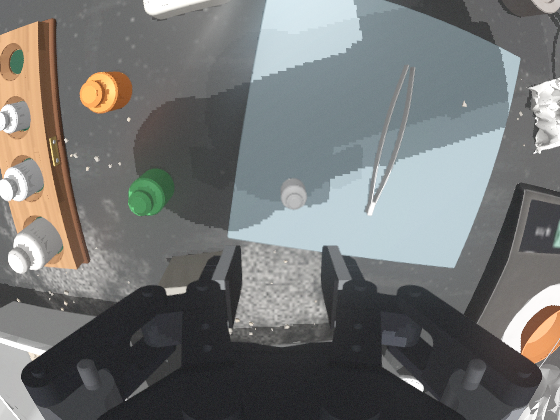

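```bash
python3 -c "
from h import *
s=robot.get_state();print(wworld(292.5,201,s,.031))"
python3 -m creep '[[[0.02,0.07,-0.3,0,0.45],[0,0.05,-0.3,0,0.45],[0,0,-0.1,0,0.45]]]' >/dev/null; python3 st.py
```

```text
[ 0.55148687 -0.02646138  0.031     ]
tcp [ 0.5342 -0.0339  0.2223] rot [0.0592 0.0085 0.9982 0.0104] pt [ 0.5525 -0.0308  0.0684] F [-0.9  0.8  0.1] gap 0.447 16.2
```

```bash
python3 -m creep '[[[0.02,0.06,-0.25,0,0.4],[0,0,-0.2,0,0.35],[0,0,-0.06,0,0.35]]]' >/dev/null; python3 st.py;  python3 -c "
from h import *
snap('wrist','w15')"; python3 st.py
```

```text
tcp [ 0.5354 -0.0327  0.1837] rot [0.0594 0.0103 0.9981 0.0098] pt [ 0.5538 -0.0299  0.0298] F [ 0.3  0.2 -0. ] gap 0.347 16.5
tcp [ 0.5353 -0.0328  0.1836] rot [0.0593 0.0104 0.9981 0.0097] pt [ 0.5537 -0.0299  0.0297] F [-0.9 -0.9 -0.7] gap 0.348 16.55
```

View pics/w15.png

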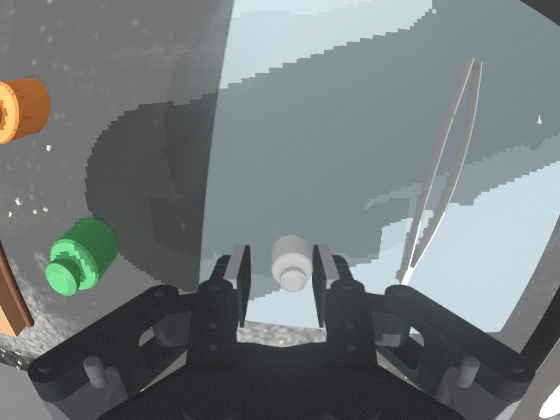

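```bash
python3 -m creep '[[[0,0.04,0,0,0.35],[0,0,-0.01,0,0.1],[0,0,-0.01,0,0.1],[0,0,-0.01,0,0.1],[0,0,-0.01,0,0.1]]]' >/dev/null; python3 st.py
python3 -m creep '[[[0,0,0.3,0,0.1],[0,0,0.5,0,0.1],[0,0,0.5,0,0.1]]]' >/dev/null; python3 st.py; python3 -c "
from h import *
snap('wrist','w16')
p=cv2.imread('pics/w16.png');cv2.imwrite('pics/w16a.png',cv2.resize(p[195:345,200:360],None,fx=4,fy=4,interpolation=cv2.INTER_CUBIC))"
```

```text
tcp [ 0.5364 -0.0305  0.1849] rot [0.0619 0.0108 0.998  0.0099] pt [ 0.5556 -0.0276  0.0311] F [-3.6  1.5  4.6] gap 0.188 17.05
tcp [ 0.534  -0.0308  0.278 ] rot [0.0555 0.0111 0.9984 0.0089] pt [ 0.5512 -0.0282  0.124 ] F [ 0.7  0.1 -1.2] gap 0.186 17.35
```

View pics/w16a.png

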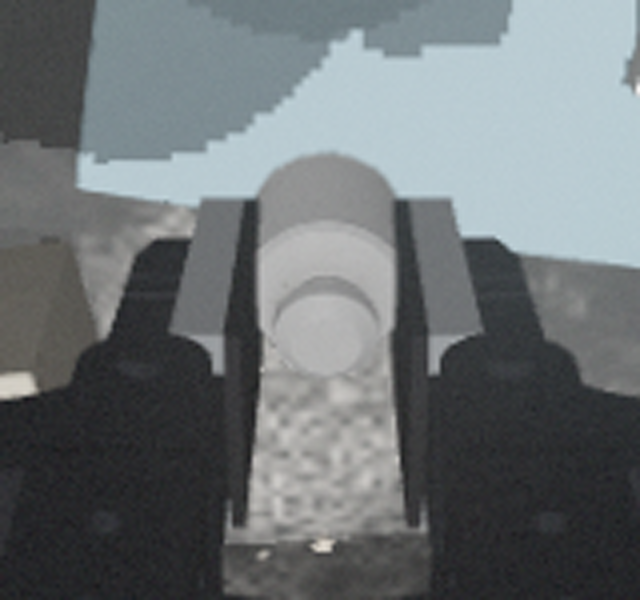

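```bash
python3 -c "
from h import *
knob('w16',281,278)"; python3 st.py
```

```text
tool [0.0007 0.0005 0.1544] world [ 0.5536 -0.0278  0.1327]
tcp [ 0.5355 -0.0309  0.2861] rot [0.0609 0.0107 0.998  0.009 ] pt [ 0.5543 -0.0283  0.1322] F [ 1.9 -0.5  7.5] gap 0.182 17.4
```

```bash
python3 -m creep '[[[-0.25,-0.45,0,0,0.1],[-0.27,-0.48,0,0,0.1],[-0.27,-0.48,0,0,0.1],[-0.27,-0.48,0,0,0.1],[-0.27,-0.48,0,0,0.1],[-0.2,-0.35,0,0,0.1],[0,-0.1,-0.2,0,0.1]]]' >/dev/null; python3 st.py .182 .004
```

```text
tcp [ 0.4169 -0.2475  0.2768] rot [0.0678 0.0076 0.9976 0.0086] pt [ 0.4376 -0.2445  0.096 ] F [ 1.1  0.3 -0. ] gap 0.182 18.1
```

```bash
python3 -m creep '[[[-0.07,-0.05,-0.3,0,0.1],[-0.04,-0.04,-0.3,0,0.1],[0,0,-0.1,0,0.1]]]' >/dev/null; python3 st.py .182 .004
```

```text
tcp [ 0.4071 -0.2562  0.222 ] rot [0.0685 0.0096 0.9976 0.0086] pt [ 0.4281 -0.2533  0.0412] F [-1.1  0.4 -1.6] gap 0.185 18.4
```

```bash
python3 -m creep '[[[0,0,-0.2,0,0.1],[0,0,-0.1,0,0.1]]]' >/dev/null; python3 st.py .182 .004;python3 -c "
from h import *
snap('wrist','w17')"
```

```text
tcp [ 0.4074 -0.2563  0.1993] rot [0.0689 0.0097 0.9975 0.0083] pt [ 0.4284 -0.2534  0.0185] F [ 0.  -0.3 -0.9] gap 0.184 18.6
```

View pics/w17.png

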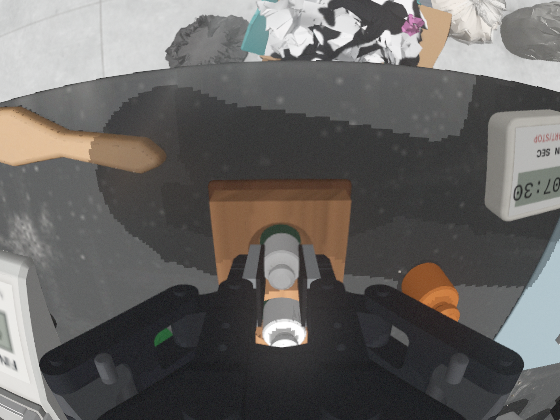

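```bash
python3 -m creep '[[[0,0,-0.05,0,0.1]]]' >/dev/null; python3 st.py .182 .004
```

```text
tcp [ 0.4079 -0.2562  0.196 ] rot [0.0693 0.0093 0.9975 0.0079] pt [ 0.4292 -0.2535  0.0153] F [ 0.4 -0.1  0.7] gap 0.184 18.75
```

```bash
python3 -m creep '[[[-0.01,0,-0.02,0,0.1],[0,0,0,0,0.35],[0,0,0,0,0.35],[0,0,0,0,0.35]]]' >/dev/null; python3 st.py .182 .004;python3 -c "
from h import *
snap('wrist','w18')
p=cv2.imread('pics/w18.png');cv2.imwrite('pics/w18a.png',cv2.resize(p[195:345,200:360],None,fx=4,fy=4,interpolation=cv2.INTER_CUBIC))"
```

```text
tcp [ 0.4082 -0.256   0.1967] rot [0.0709 0.0087 0.9974 0.0073] pt [ 0.43   -0.2535  0.016 ] F [ 0.4 -0.2  0.5] gap 0.348 19.15
```

View pics/w18a.png

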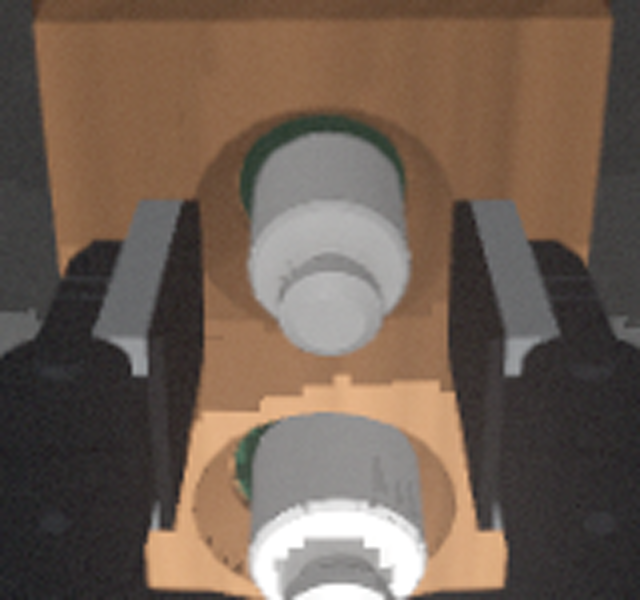

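Seated by eye. I'll rise, back off and check everything from above.

```bash
python3 -c "
from h import *
knob('w18',282,275)"
python3 -m creep '[[[0,0,0.3,0,0.35],[0,0,0.6,0,0.35],[0,0,0.6,0,0.35],[0,0,0.4,0,0.35],[0,-0.5,0,0,0.35],[-0.3,-0.5,0,0,0.35],[-0.3,-0.5,0,0,0.35],[-0.3,-0.5,0,0,0.35],[-0.2,-0.5,0,0,0.35],[0,0,0,0,0.35]]]' >/dev/null; python3 st.py
python3 - <<'E'
from h import *
p,d=snap('top','t19');snap('scene','s19')
cv2.imwrite('pics/t19b.png',cv2.resize(p[160:295,260:420],None,fx=4,fy=4,interpolation=cv2.INTER_CUBIC))
c=robot.get_calibration('top');E=np.array(c['extrinsics']);R=E[:3,:3];t=E[:3,3]
v,u=np.mgrid[:420,:560];W=(np.stack([(u-c['cx'])/c['fx']*d,(v-c['cy'])/c['fy']*d,d],-1)-t)@R
for n,x,y in [('500',.590,-.2555),('200',.530,-.255),('100',.476,-.254),('50',.4275,-.2535)]:
    m=(np.hypot(W[...,0]-x,W[...,1]-y)<.018)&(W[...,2]<.1); k=W[m]; top=np.percentile(k[:,2],97); q=k[k[:,2]>top-.004]; print(n,top.round(4),q.mean(0).round(4))
E
```

```text
tool [0.0004 0.0009 0.1579] world [ 0.4303 -0.2531  0.0405]
tcp [ 0.3206 -0.4489  0.3488] rot [0.0735 0.0058 0.9973 0.0052] pt [ 0.3434 -0.4474  0.1955] F [-0.1  0.8 -0.1] gap 0.348 20.2
500 0.0681 [ 0.5892 -0.2546  0.0664]
200 0.0554 [ 0.5301 -0.2538  0.0537]
100 0.0464 [ 0.4757 -0.2522  0.0453]
50 0.0404 [ 0.43   -0.2523  0.0395]
```

View pics/t19.png

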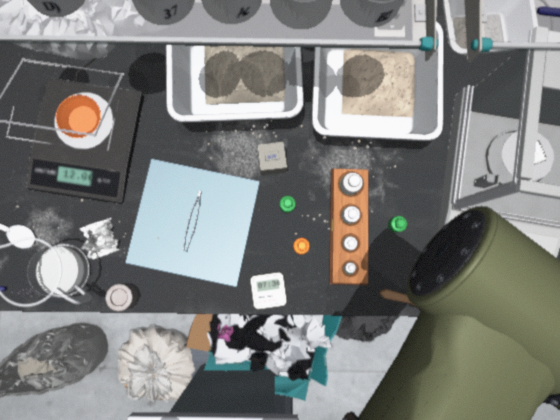

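View pics/t19b.png

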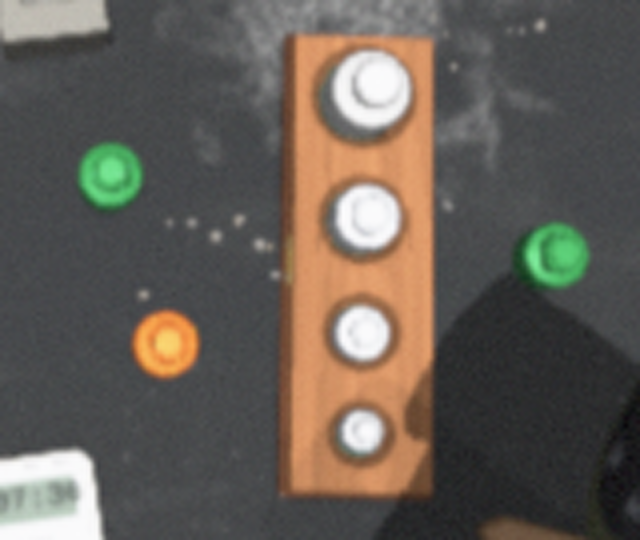

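View pics/s19.png

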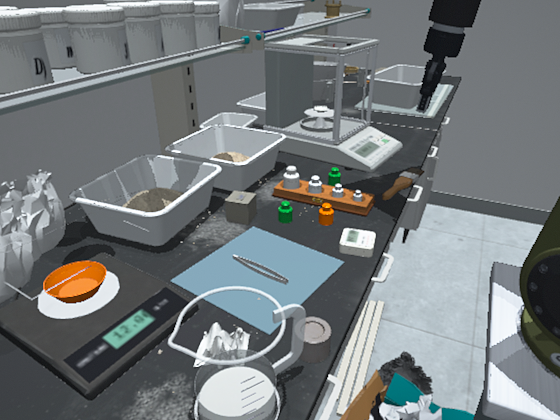

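```bash
python3 -c "
from h import *
print(robot.job_done())"
```

```text
the job is handed in; nothing more can be done
None
```

All four weights are standing upright and fully down in their wells, in a row from smallest to largest, and I handed the job in at about 20 s. I picked each one up from the mat by its straight side, in the order 500 g, 200 g, 100 g, 50 g, and moved the arm clear before handing in.

**Seating:** in the last top-camera depth check, the knobs averaged 66.4, 53.7, 45.3 and 39.5 mm high, largest to smallest. Fully seated they should be 66, 54, 46 and 40 mm.

**Position:** the weights sit within about 1–3 mm of the well centres I measured. The 50 g is the farthest off, which is about what the camera can resolve.

**Other objects:** the tweezers, the mortar cube, and the green and orange weights look unmoved in the top and scene pictures.

**What did not go cleanly:**
- **Tool tilt:** the tool slowly drifted to about 8° of tilt over the job. It was almost all about the jaw axis, so each weight was carried with only about 1° change.
- **Contact force:** setting the 500 g down showed a wrist force of about 45 N, well under the 120 N wrist limit. I saw no sign of the gripper itself touching the block, though I did not measure that separately.
- **Wrist-camera reading:** one measurement of the 100 g and 50 g, taken while the arm was still settling, was 7–9 mm off in x. A later look with the arm still put the 100 g back in agreement with the first measurements. The 50 g came out about 2.5 mm off in x, so I kept the first measurement for it.

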